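# Draw the spring pin and free the round table foot

## Task

On the games-room bench two steel table feet hang by their eyes from spring pins. Take the two-pronged fork from the tool tray and use it (not the gripper's fingers) to push the collar of the pin that carries the round foot back against its spring, until the foot drops into the trough below it; let the pin spring home. Then put the fork back where it stood in the tray, and leave the square foot hanging undisturbed.

Things in the scene. Friction and masses are not known exactly. Their poses are not given: they have to be found in the camera images.
- fork: Upright fork, 126 mm tall, 0.22 kg, on the tray's 6 mm floor (rim 22). Origin: midway between the prong tips, z up. Prongs at x ±19 (each 10 in x, 18 in y, 47 long; gap 28 wide), bridge 48 wide to z 60, wooden handle 24 (x) by 20 (y), z 60 to 126: grip it across y at z 100. It pushes with a y face. The look-alike 100 mm off has one solid 30 mm blade, no gap: not needed.
- round_pin: Level spring pin of the round foot, d 10 mm, 110 mm up. Origin: on its axis in the foot's eye; y towards the spring. Slides along y, 0 (home) to 42 mm, 3 to 8 N; frees the foot at 25 to 30; springs home. Along y at home: lugs to 22, bare neck 22 to 64 (fork goes over it from above, tips 25 below axis), collar d 48 at 64 to 72 (push it to +y), fixed housing from 117, 132 high.
- round_foot: Steel table foot, 0.16 kg: square eye (26 mm outside, 18 inside, round the pin), a 12 mm stem, and at the bottom a level round plate, d 64, 6 thick, its underside 70 below the eye. Origin: middle of the eye, 4 mm below the pin's axis while it hangs. Freed, it drops 30 mm into its bracket's trough (100 mm square, rim 24). The bracket's back plate is 122 mm high.
- square_foot: Table foot like the other but with a square plate of 58 mm, hanging on the pin of the second bracket, which is the same as the first. Origin: middle of its eye. Leave it hanging.

How it is judged:
By the outcome, as a careful person would: the job done as asked, in the order asked, and still so for the second after the job is handed in, with the robot touching nothing.
It also fails if it takes over 58 s, if anything falls off the work surface, if the arm or the gripper's body presses on something with over 40 N, if the wrist force passes 120 N, or if a joint passes its speed limit or range.

## Robot

A 7-joint arm with a two-finger parallel gripper is mounted at the origin on the work surface. World frame = base frame: x ahead of the robot, y to its left, z up, the work surface at z = 0. Lengths are in m, angles in rad, forces in N, time in s.
With the tool pointing down it reaches from about 0.4 to 0.925 m from the base axis. Payload 5.6 kg.
Tool frame: the origin (TCP) lies midway between the tips of the shut fingers; the grasp point (between the pads) lies 19 mm behind it; z points along the fingers, y is the line along which they close (so a half turn about z gives the same grasp; the last joint's range is limited). The gripper opens to 85 mm and grips with 20 to 120 N. Pads are 22 mm wide; open, the fingers measure 114 mm over their backs; the gripper's body (76 mm by 85 mm) begins 54 mm behind the grasp point. The pads swing forward as they close: fully open they stand 13 mm farther back than shut.
Start: joints at [1.145, 0.468, -0.012, 1.603, 0.006, 1.071, -0.056], TCP at [0.243, -0.603, 0.231] pointing down, gripper open.
Joint ranges: [-2.53, 2.53], [-0.31, 2.02], [-1.57, 1.55], [0.28, 2.44], [-1.29, 4.43], [0.15, 1.84], [-2.92, 2.92]. Speed limits (rad/s): [2.57, 2.57, 3.14, 3.14, 3.14, 3.14, 3.14].

## Interface

Orientations are given as [roll, pitch, yaw] about the fixed x, y, z axes, in that order (R = Rz(yaw) Ry(pitch) Rx(roll)).
In Python, from rig import arm, imaging, sensors gives the robot as it stands (arm), with the cameras (imaging) and the readings (sensors).
- The arm moves only by the tool run_rows, called after "Emit:" as name(argument=value, ...), one argument or row to a line, values as JSON. Schema: {"type":"object","properties":{"steps":{"type":"object","properties":{"moves":{"type":"array","items":{"type":"array","items":{"type":"number"},"minItems":7,"maxItems":7},"minItems":1,"maxItems":8}},"additionalProperties":false,"required":["moves"]},"clamp_n":{"type":"number"},"only":{"type":"string"},"quiet":{"type":"boolean"},"lines":{"type":"string"}},"required":["steps"],"additionalProperties":false}. steps is an object whose key "moves" holds a list of rows, 1 to 8 of them, each of 7 numbers: dx, dy, dz in parts of the range, where 1.0 means 0.5 m, then a rotation vector rx, ry, rz in a scale on which 1.0 is 180 degrees, then the finger opening in m; each row shifts and turns the commanded pose from where the row before left it, along the tool's axes as they then stand; what a row does not reach is not made up. A row lasts 1/10 s, in which the tool goes at most 0.05 m and 0.15 rad, less where a joint would pass 70% of its speed; a pose out of reach is approached as far as the arm can. The fingers move at their own pace and stop on an object; clamp_n is the grip in N (left out, the last holds). Time passes only in rows, so rows that do not move let the fingers close. The tool returns the time, the measured TCP pose, the force, the opening and the grip force at its end. only (a regular expression) keeps the lines of the reply that match it, lines (a string "A,B") keeps lines A to B, and quiet returns only ok. Input that does not fit is refused with a message, and nothing moves.
- sensors.get_state(): the state, without advancing time (a new reading comes with each control period).
- imaging.get_image(name): name is "scene" or "top"; returns a dict with "frame" (384x512x3 uint8, blue, green, red), "camera_matrix" (3x3 intrinsics, pixels), "R" (3x3) and "t" (3): a world point X has camera coordinates R X + t. Camera axes: x right, y down, z forward; pixel columns grow to the right and rows downward; lengths in m; the calibration is good to about 2 mm. A picture is of the moment at which its call begins. There is no depth.
- arm.job_done(): hands the job in; it is judged then, once.
The state is a dict: "time": time; "joints": joint angles; "qd": joint speeds; "tau": joint torques, N m; "tool_pos": TCP position; "orientation": TCP orientation; "force": force on the tool from outside, world axes, zero at the start; "torque": the same for the moment, N m; "opening": finger opening in m; "finger_force": force on a finger pad.
Only numpy, scipy, OpenCV 4.12 (cv2) and the standard library are available. Lean on these libraries where they do the work, as an engineer would, in place of code of your own. Each camera call takes 0.05 s, during which the arm holds its last target. There are 200 camera calls.

## Working session

There is one attempt and no reset: what is moved stays moved. The work goes in short steps, Python scripts to look and compute and a tool call to move; the robot and the scene stay as the last step left them, time stands still between calls to the robot, and variables do not carry over. Pictures are saved under pics/ and viewed, at most 10 in all, crops included, and the job is handed in when it is done.

```bash
ls; mkdir -p pics
```

Run:
```python
from rig import arm, imaging, sensors
import cv2,pickle
for n in("scene","top"):
    d=imaging.get_image(n); cv2.imwrite(f"pics/{n}0.png",d["frame"]); pickle.dump(d,open(n+".pkl","wb"))
    print(n,d["camera_matrix"],d["R"],d["t"])
print(sensors.get_state())
```

```text
pics
rig.py
scene [[369.02182502   0.         252.93449385]
 [  0.         369.02182502 188.401255  ]
 [  0.           0.           1.        ]] [[ 0.63857034  0.76945537 -0.01289802]
 [ 0.62813174 -0.53082263 -0.56892693]
 [-0.44461044  0.35519821 -0.82228692]] [-0.26555141 -0.34193328  1.03599153]
top [[353.37028979   0.         253.87349803]
 [  0.         353.37028979 193.3653073 ]
 [  0.           0.           1.        ]] [[ 0.01166229 -0.99991169  0.00637146]
 [-0.98462254 -0.01259423 -0.17424075]
 [ 0.17430561 -0.00424144 -0.98468247]] [-0.09752805  0.55467207  0.84467249]
{'time': 0.1, 'joints': array([ 1.14499121,  0.46834386, -0.0115946 ,  1.60354592,  0.00596476,
        1.0714107 , -0.05629069]), 'qd': array([-0.0002527 , -0.0022055 , -0.00170318, -0.00260054, -0.00060361,
        0.00018455,  0.00014992]), 'tau': array([ 1.35774837e-03, -5.33515871e+01,  2.20880943e-02, -2.51963300e+01,
        1.15811700e-02,  4.31260705e-03,  1.70166277e-05]), 'tool_pos': array([ 0.24254013, -0.60249712,  0.23039209]), 'orientation': array([-3.13992192e+00,  9.18597207e-05,  3.82725887e-01]), 'force': array([ 0.39135377, -0.27461031,  0.57043799]), 'torque': array([-0.00340563,  0.02742494,  0.02934105]), 'finger_force': 0.0, 'opening': 0.08564361705712277}
```

View pics/scene0.png

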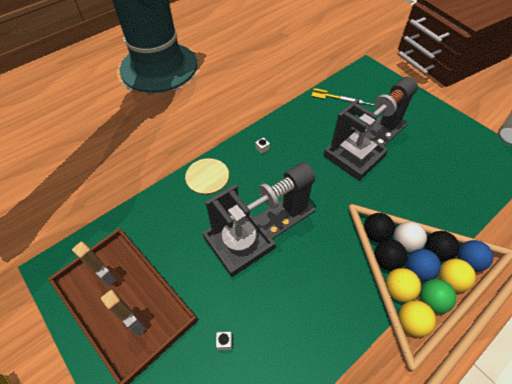

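View pics/top0.png

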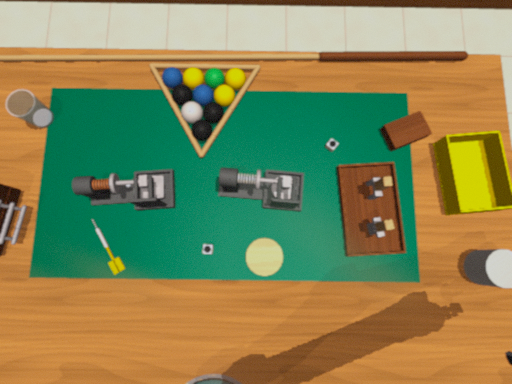

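The round foot's bracket is the middle one (scene 240,235; top 260,185). The square foot's is at top 140,188. The tray sits at top 372,208 with two tools. I'll enlarge crops to get finer positions.

Run:
```python
import cv2,pickle,numpy as np
t=pickle.load(open("top.pkl","rb"))["frame"];s=pickle.load(open("scene.pkl","rb"))["frame"]
def crop(f,x,y,w,h,k): 
    c=cv2.resize(f[y:y+h,x:x+w],None,fx=k,fy=k,interpolation=cv2.INTER_CUBIC)
    for i in range(0,w,10): cv2.line(c,(i*k,0),(i*k,8 if (x+i)%50 else 20),(0,255,255),1)
    for i in range(0,h,10): cv2.line(c,(0,i*k),(8 if (y+i)%50 else 20,i*k),(0,255,255),1)
    return c
# top: bracket x 210-310 y150-220, tray 330-410 y155-260
cv2.imwrite("pics/c1.png",crop(t,210,155,100,70,8))
cv2.imwrite("pics/c2.png",np.hstack([crop(t,350,165,60,80,6),crop(s,60,230,70,80,6)][:1]+[crop(s,65,235,70,80,6)]))
cv2.imwrite("pics/c3.png",crop(s,200,160,120,100,6))
```

```text
(no output)
```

View pics/c1.png

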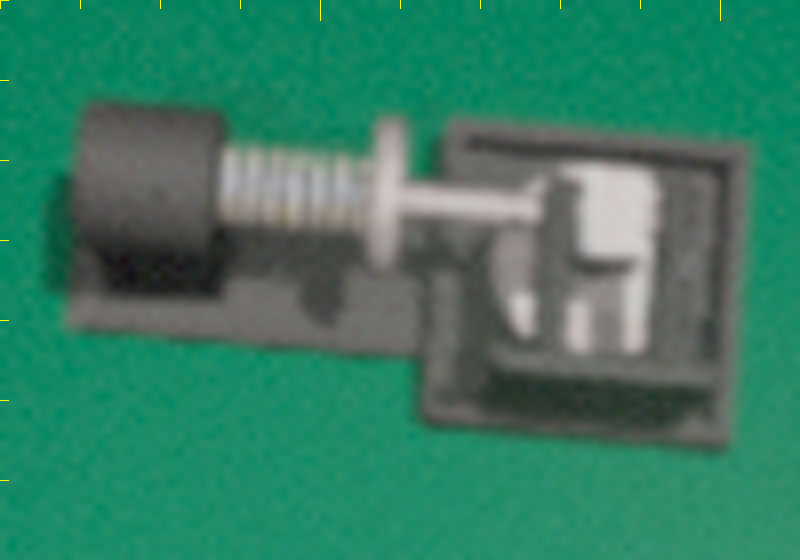

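View pics/c2.png

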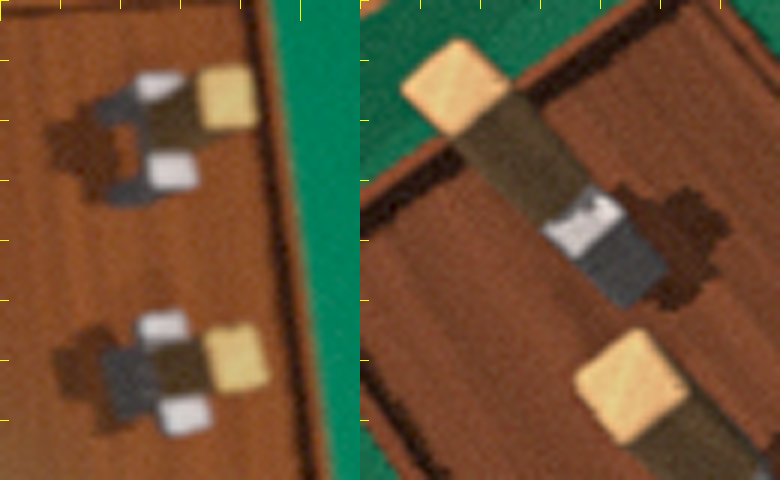

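View pics/c3.png

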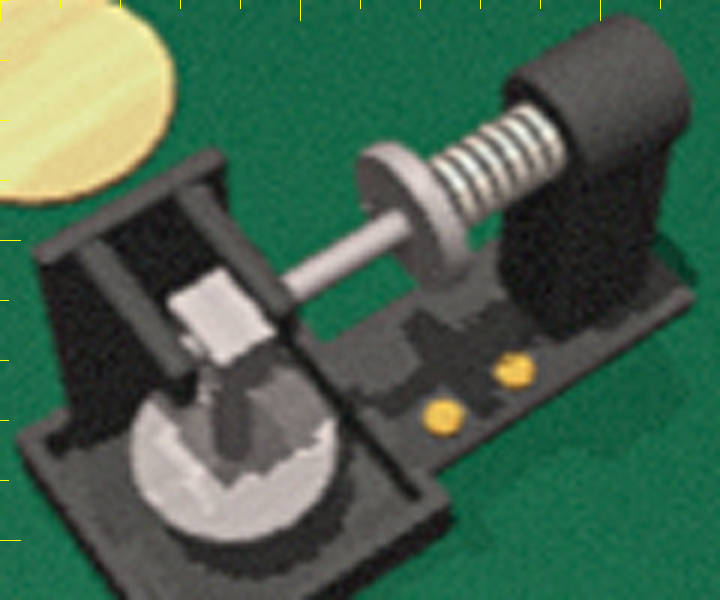

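Fork = the tool with a gap, upper in the top view: handle top at px (383–393, 176–187), and the lower tool in the scene view at (110,299). Round pin: the neck meets the collar at top (261,179.6) and scene (267,197.5). It leaves the lug at top (277.5,181) and scene (248.3,208).

Create h.py:
```python
import pickle,numpy as np
def ray(n,u,v,z):
    d=pickle.load(open(n+".pkl","rb")) if isinstance(n,str) else n
    r=d["R"].T@np.linalg.inv(d["camera_matrix"])@np.array([u,v,1.]); c=-d["R"].T@d["t"]
    return (c+r*(z-c[2])/r[2])[:2]
```

Run:
```python
from h import *
np.set_printoptions(precision=4,suppress=True)
T=lambda x,y:(350+x/6,165+y/6); S=lambda x,y:(65+(x-360)/6,235+y/6)
for n,f,P in(("top",T,[(197,70),(252,65),(258,127),(204,132)]),("scene",S,[(635,327),(690,387),(625,445),(573,380)])):
    W=np.array([ray(n,*f(*p),.132) for p in P]); print(n,W.tolist(),W.mean(0))
    e=np.roll(W,-1,0)-W; print(np.linalg.norm(e,axis=1),np.degrees(np.arctan2(e[:,1],e[:,0])))
A=lambda x,y:(210+x/8,155+y/8); B=lambda x,y:(200+x/6,160+y/6)
for n,f,P in(("top",A,[(405,197),(540,208)]),("scene",B,[(404,223),(290,288)])):
    W=np.array([ray(n,*f(*p),.110) for p in P]);e=W[0]-W[1]; print(n,W,np.linalg.norm(e),np.degrees(np.arctan2(e[1],e[0])))
# base outline: bracket trough rim z=.024 corners; housing front top z .132; collar top z .134
for p,z in [((455,120),.024),((748,148),.024),((728,445),.024),((425,420),.024),((375,118),.11),((408,118),.11),((372,265),.11),((395,268),.11),((222,110),.11),((222,290),.11)]: print(p,ray("top",*A(*p),z))
```

```text
top [[0.5842118617628071, -0.38849438533050196], [0.5864694302012781, -0.4098832030550265], [0.5620801885751303, -0.4108122388208285], [0.5598536442354891, -0.3899185610976351]] [ 0.5732 -0.3998]
[0.0215 0.0244 0.021  0.0244] [ -83.9748 -177.8185   96.0828    3.3462]
scene [[0.5669336801518421, -0.3915626189033938], [0.5887132979339367, -0.38832831877203616], [0.5912301797175628, -0.40668498184346435], [0.5691647322849884, -0.4090618691936729]] [ 0.579  -0.3989]
[0.022  0.0185 0.0222 0.0176] [   8.4468  -82.1929 -173.8518   97.2657]
top [[ 0.5783 -0.1061]
 [ 0.5755 -0.1461]] 0.040112974507233785 85.98348244489449
scene [[ 0.5817 -0.1028]
 [ 0.5774 -0.1426]] 0.04001370542154245 83.88808221805219
(455, 120) [ 0.6231 -0.1243]
(748, 148) [ 0.615  -0.2207]
(728, 445) [ 0.5166 -0.213 ]
(425, 420) [ 0.5235 -0.1152]
(375, 118) [ 0.6022 -0.097 ]
(408, 118) [ 0.6024 -0.1068]
(372, 265) [ 0.5577 -0.0965]
(395, 268) [ 0.5569 -0.1033]
(222, 110) [ 0.6041 -0.0514]
(222, 290) [ 0.5496 -0.0524]
```

Units first: shifts go in shares of 0.5 m and turns go in shares of 180 degrees. So 0.04 m / 0.5 = 0.08, -0.0064 m / 0.5 = -0.0128.

Emit:
run_rows(
  steps={"moves":[[0.08, -0.0128, 0, 0, 0, 0, 0.085], [0.08, -0.0128, 0, 0, 0, 0, 0.085], [0.08, -0.0128, 0, 0, 0, 0, 0.085], [0.08, -0.0128, 0, 0, 0, 0, 0.085], [0.08, -0.0128, 0, 0, 0, 0, 0.085], [0.08, -0.0128, 0, 0, 0, 0, 0.085], [0.08, -0.0128, 0, 0, 0, 0, 0.085], [0.08, -0.0128, 0, 0, 0, 0, 0.085]]},
)

```text
time: 0.9
tool_pos: [0.5215, -0.4348, 0.2308]
orientation: [-3.141, 0.001, 0.383]
force: [0.5, -0.2, -0.7]
opening: 0.0848
finger_force: 0.0
```

Emit:
run_rows(
  steps={"moves":[[0.066, -0.0128, 0, 0, 0, 0, 0.085], [0.066, -0.0128, 0, 0, 0, 0, 0.085], [0, 0, 0, 0, 0, 0.0306, 0.085], [0, 0, 0, 0, 0, 0.0306, 0.085], [0, 0, 0, 0, 0, 0.0302, 0.085], [0, 0, 0, 0, 0, 0, 0.085], [0, 0, 0, 0, 0, 0, 0.085]]},
)

```text
time: 1.6
tool_pos: [0.5768, -0.3993, 0.2308]
orientation: [-3.141, 0.001, 0.098]
force: [-0.1, 0.4, 0.1]
opening: 0.0853
finger_force: 0.0
```

In the tool's units: 0.03 m / 0.5 = 0.06, 0.024 m / 0.5 = 0.048.

Emit:
run_rows(
  steps={"moves":[[0, 0, 0.06, 0, 0, 0, 0.085], [0, 0, 0.06, 0, 0, 0, 0.085], [0, 0, 0.06, 0, 0, 0, 0.085], [0, 0, 0.06, 0, 0, 0, 0.085], [0, 0, 0.048, 0, 0, 0, 0.085], [0, 0, 0, 0, 0, 0, 0.085], [0, 0, 0, 0, 0, 0, 0.085]]},
)

```text
time: 2.3
tool_pos: [0.577, -0.3996, 0.0874]
orientation: [-3.141, 0.0, 0.097]
force: [1.5, 0.4, 1.3]
opening: 0.0851
finger_force: 0.0
```

Run:
```python
from rig import arm, imaging, sensors
import cv2,numpy as np
a=imaging.get_image("top")["frame"][140:260,320:430];b=imaging.get_image("scene")["frame"][230:350,40:160]
cv2.imwrite("pics/g1.png",np.hstack([cv2.resize(x,(400,440),interpolation=cv2.INTER_CUBIC) for x in(a,b)]))
```

```text
(no output)
```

View pics/g1.png

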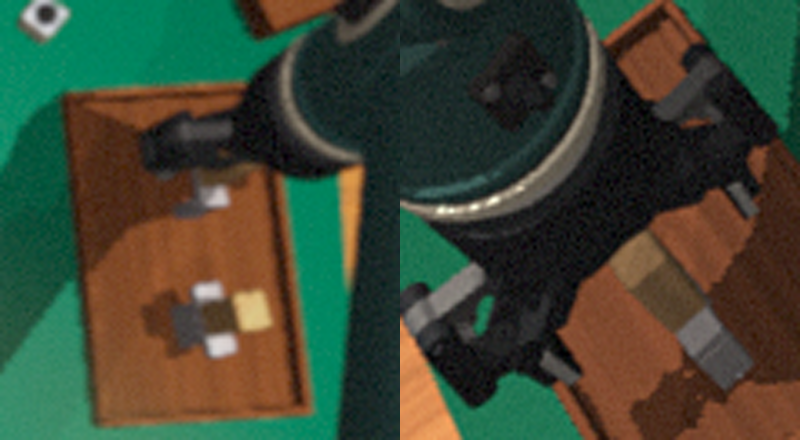

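The handle stands between the pads: scene view finger-tip midpoint (660,290) lies on the handle. Closing.

Emit:
run_rows(
  steps={"moves":[[0, 0, 0, 0, 0, 0, 0.04], [0, 0, 0, 0, 0, 0, 0.03], [0, 0, 0, 0, 0, 0, 0.025], [0, 0, 0, 0, 0, 0, 0.0], [0, 0, 0, 0, 0, 0, 0.0], [0, 0, 0, 0, 0, 0, 0.0], [0, 0, 0, 0, 0, 0, 0.0], [0, 0, 0, 0, 0, 0, 0.0]]},
  clamp_n=60,
)

```text
time: 3.2
tool_pos: [0.5772, -0.3997, 0.0877]
orientation: [3.141, -0.001, 0.096]
force: [0.6, 0.4, 3.8]
opening: 0.0192
finger_force: 59.0
```

Emit:
run_rows(
  steps={"moves":[[0, 0, 0, 0, 0, 0, 0], [0, 0, 0, 0, 0, 0, 0], [0, 0, -0.02, 0, 0, 0, 0], [0, 0, -0.02, 0, 0, 0, 0], [0, 0, 0, 0, 0, 0, 0], [0, 0, 0, 0, 0, 0, 0]]},
)

```text
time: 3.8
tool_pos: [0.5769, -0.3995, 0.1075]
orientation: [3.141, -0.0, 0.096]
force: [-0.7, 0.0, -2.3]
opening: 0.0198
finger_force: 58.8
```

In the tool's units: -0.0275 m / 0.5 = -0.055.

Emit:
run_rows(
  steps={"moves":[[0, 0, -0.055, 0, 0, 0, 0], [0, 0, -0.055, 0, 0, 0, 0], [0, 0, -0.055, 0, 0, 0, 0], [0, 0, -0.055, 0, 0, 0, 0], [0, 0, -0.055, 0, 0, 0, 0], [0, 0, 0, 0, 0, 0, 0]]},
)

```text
time: 4.4
tool_pos: [0.5787, -0.4006, 0.2492]
orientation: [3.137, -0.006, 0.096]
force: [1.3, -0.5, -2.7]
opening: 0.0193
finger_force: 59.1
```

Emit:
run_rows(
  steps={"moves":[[0.007, -0.0684, 0, 0, 0, 0, 0], [0.007, -0.0684, 0, 0, 0, 0, 0], [0.007, -0.0684, 0, 0, 0, 0, 0], [0.007, -0.0684, 0, 0, 0, 0, 0], [0.007, -0.0684, 0, 0, 0, 0, 0], [0.007, -0.0684, 0, 0, 0, 0, 0], [0.007, -0.0684, 0, 0, 0, 0, 0], [0.007, -0.0684, 0, 0, 0, 0, 0]]},
)

```text
time: 5.2
tool_pos: [0.5775, -0.1229, 0.2429]
orientation: [-3.141, 0.003, 0.096]
force: [-0.0, -0.2, -2.3]
opening: 0.019
finger_force: 59.4
```

Emit:
run_rows(
  steps={"moves":[[0, 0, 0, 0, 0, 0.0283, 0], [0, 0, 0, 0, 0, 0.028, 0], [0, 0, 0, 0, 0, 0, 0], [0, 0, 0, 0, 0, 0, 0]]},
)

```text
time: 5.6
tool_pos: [0.578, -0.1244, 0.2436]
orientation: [-3.142, 0.002, -0.079]
force: [0.2, -0.2, -2.8]
opening: 0.0191
finger_force: 59.6
```

Run:
```python
from rig import arm, imaging, sensors
import cv2,numpy as np
a=imaging.get_image("top")["frame"][120:240,190:320];b=imaging.get_image("scene")["frame"][120:270,180:330]
cv2.imwrite("pics/g2.png",np.hstack([cv2.resize(x,(400,400),interpolation=cv2.INTER_CUBIC) for x in(a,b)]))
```

```text
(no output)
```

View pics/g2.png

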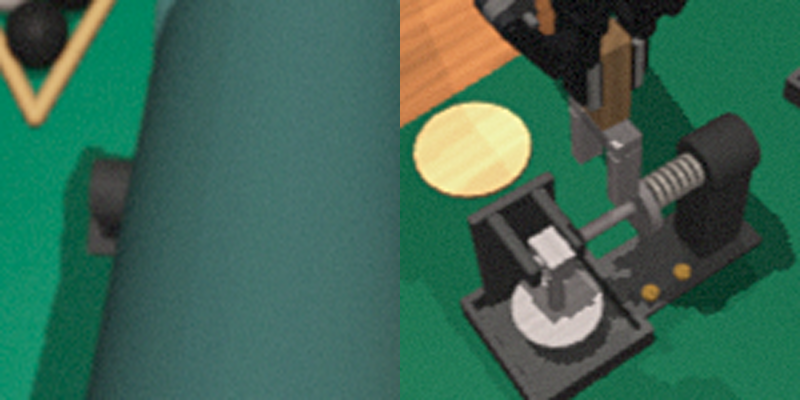

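The fork hangs level above the neck, prongs straddling it, and the collar is still at home. Lowering now.

In the tool's units: 0.02 m / 0.5 = 0.04, 0.015 m / 0.5 = 0.03.

Emit:
run_rows(
  steps={"moves":[[0, 0, 0.04, 0, 0, 0, 0], [0, 0, 0.03, 0, 0, 0, 0], [0, 0, 0.02, 0, 0, 0, 0], [0, 0, 0.02, 0, 0, 0, 0], [0, 0, 0.02, 0, 0, 0, 0], [0, 0, 0.025, 0, 0, 0, 0], [0, 0, 0, 0, 0, 0, 0], [0, 0, 0, 0, 0, 0, 0]]},
)

```text
time: 6.5
tool_pos: [0.5786, -0.1244, 0.167]
orientation: [3.142, 0.0, -0.081]
force: [0.7, 0.3, -2.5]
opening: 0.0192
finger_force: 59.6
```

Run:
```python
from rig import arm, imaging, sensors
import cv2,numpy as np
b=imaging.get_image("scene")["frame"][120:260,180:330]
cv2.imwrite("pics/g3.png",cv2.resize(b,(600,560),interpolation=cv2.INTER_CUBIC))
```

```text
(no output)
```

View pics/g3.png

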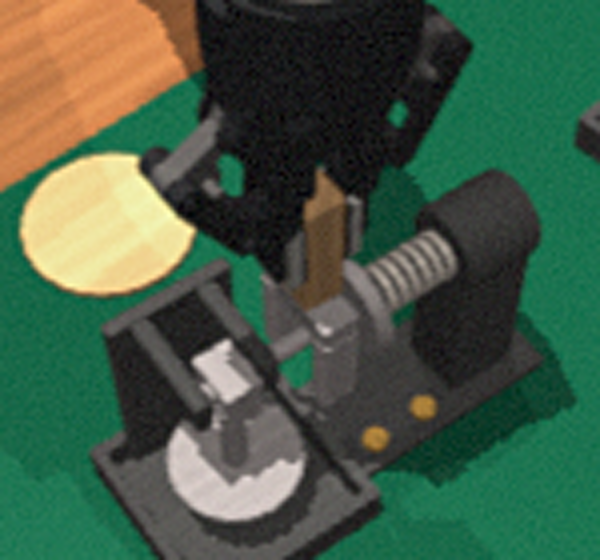

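The fork straddles the neck, in front of the collar with no contact force. Pushing toward the spring.

In the tool's units: -0.006 m / 0.5 = -0.012, -0.005 m / 0.5 = -0.01.

Emit:
run_rows(
  steps={"moves":[[0, -0.012, 0, 0, 0, 0, 0], [0, -0.012, 0, 0, 0, 0, 0], [0, -0.01, 0, 0, 0, 0, 0], [0, -0.01, 0, 0, 0, 0, 0], [0, 0, 0, 0, 0, 0, 0]]},
)

```text
time: 7.05
tool_pos: [0.5808, -0.1028, 0.1678]
orientation: [3.14, -0.001, -0.081]
force: [0.1, -4.2, -0.5]
opening: 0.0193
finger_force: 59.8
```

Emit:
run_rows(
  steps={"moves":[[0, -0.01, 0, 0, 0, 0, 0], [0, -0.01, 0, 0, 0, 0, 0], [0, -0.01, 0, 0, 0, 0, 0], [0, -0.01, 0, 0, 0, 0, 0], [0, -0.006, 0, 0, 0, 0, 0], [0, 0, 0, 0, 0, 0, 0], [0, 0, 0, 0, 0, 0, 0], [0, 0, 0, 0, 0, 0, 0]]},
)

```text
time: 7.85
tool_pos: [0.5825, -0.0817, 0.1678]
orientation: [3.139, -0.001, -0.082]
force: [0.1, -6.0, 0.0]
opening: 0.0196
finger_force: 59.8
```

Run:
```python
from rig import arm, imaging, sensors
import cv2,numpy as np
b=imaging.get_image("scene")["frame"][120:260,180:330]
cv2.imwrite("pics/g4.png",cv2.resize(b,(600,560),interpolation=cv2.INTER_CUBIC))
```

```text
(no output)
```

View pics/g4.png

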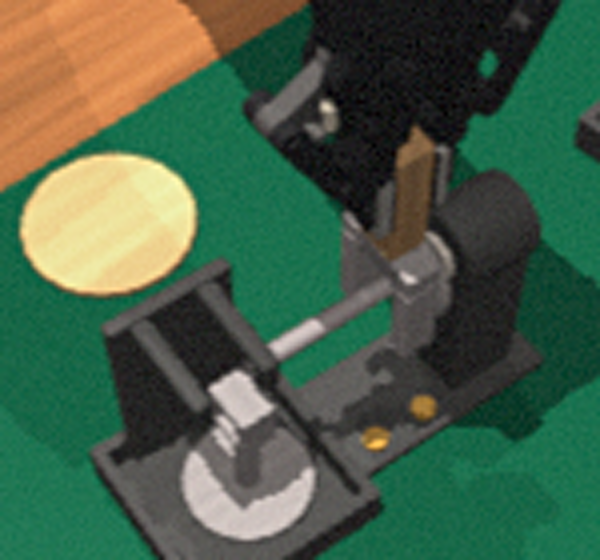

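The foot has come down: plate centre moved from crop (237,467) to (248,490) and the eye from (225,370) to (240,398). I'll compare that with the projected 30 mm drop.

Run:
```python
import pickle,numpy as np
d=pickle.load(open("scene.pkl","rb"))
def pr(X): 
    c=d["R"]@X+d["t"]; p=d["camera_matrix"]@c/c[2]; return np.round((p[:2]-[180,120])*4,1)
o=np.array([.5745,-.1662,0]); u=np.array([np.cos(np.radians(85.3)),np.sin(np.radians(85.3)),0])
for sh in(0,.005,.01):
  for dz in(0,-.03): print(sh,dz,"plate",pr(o+u*sh+[0,0,.042+dz]),"eyetop",pr(o+u*sh+[0,0,.119+dz]))
```

```text
0 0 plate [233.5 452.5] eyetop [225.2 367. ]
0 -0.03 plate [236.3 481.7] eyetop [228.6 402.3]
0.005 0 plate [242.4 447. ] eyetop [235.  361.1]
0.005 -0.03 plate [244.9 476.3] eyetop [238.1 396.5]
0.01 0 plate [251.3 441.5] eyetop [244.8 355.3]
0.01 -0.03 plate [253.5 470.9] eyetop [247.5 390.8]
```

The eye matches a full 30 mm drop with a drift of about 6 mm, so the foot is in the trough. Easing the pin home and lifting off.

In the tool's units: 0.009 m / 0.5 = 0.018, 0.006 m / 0.5 = 0.012.

Emit:
run_rows(
  steps={"moves":[[0, 0.012, 0, 0, 0, 0, 0], [0, 0.012, 0, 0, 0, 0, 0], [0, 0.012, 0, 0, 0, 0, 0], [0, 0.012, 0, 0, 0, 0, 0], [0, 0.012, 0, 0, 0, 0, 0], [0, 0.012, 0, 0, 0, 0, 0], [0, 0.018, 0, 0, 0, 0, 0], [0, 0, 0, 0, 0, 0, 0]]},
)

```text
time: 8.7
tool_pos: [0.5781, -0.1251, 0.1668]
orientation: [-3.141, 0.001, -0.083]
force: [-0.3, -0.2, -2.6]
opening: 0.0197
finger_force: 59.6
```

Emit:
run_rows(
  steps={"moves":[[0, 0, 0, 0, 0, 0, 0], [0, 0, -0.02, 0, 0, 0, 0], [0, 0, -0.04, 0, 0, 0, 0], [0, 0, -0.05, 0, 0, 0, 0], [0, 0, -0.05, 0, 0, 0, 0], [0, 0, 0, 0, 0, 0, 0], [0, 0, 0, 0, 0, 0, 0]]},
)

```text
time: 9.4
tool_pos: [0.5788, -0.1239, 0.2477]
orientation: [-3.141, -0.001, -0.081]
force: [-0.8, 0.1, -2.0]
opening: 0.0197
finger_force: 59.8
```

In the tool's units: -0.089 rad / 3.1416 = -0.0283.

Emit:
run_rows(
  steps={"moves":[[0, 0, 0, 0, 0, -0.0283, 0], [0, 0, 0, 0, 0, -0.028, 0], [0, 0, 0, 0, 0, 0, 0]]},
)

```text
time: 9.7
tool_pos: [0.5777, -0.124, 0.2456]
orientation: [-3.14, 0.003, 0.096]
force: [-0.3, 0.0, -2.6]
opening: 0.0191
finger_force: 59.7
```

Emit:
run_rows(
  steps={"moves":[[-0.007, 0.0686, 0, 0, 0, 0, 0], [-0.007, 0.0686, 0, 0, 0, 0, 0], [-0.007, 0.0686, 0, 0, 0, 0, 0], [-0.007, 0.0686, 0, 0, 0, 0, 0], [-0.007, 0.0686, 0, 0, 0, 0, 0], [-0.007, 0.0686, 0, 0, 0, 0, 0], [-0.007, 0.0686, 0, 0, 0, 0, 0], [-0.007, 0.0686, 0, 0, 0, 0, 0]]},
)

```text
time: 10.5
tool_pos: [0.5764, -0.4011, 0.2458]
orientation: [-3.14, 0.002, 0.094]
force: [0.7, -0.0, -1.8]
opening: 0.0192
finger_force: 59.7
```

Emit:
run_rows(
  steps={"moves":[[0, 0, 0, 0, 0, 0, 0], [0, 0, 0.06, 0, 0, 0, 0], [0, 0, 0.06, 0, 0, 0, 0], [0, 0, 0.06, 0, 0, 0, 0], [0, 0, 0.06, 0, 0, 0, 0], [0, 0, 0.04, 0, 0, 0, 0], [0, 0, 0, 0, 0, 0, 0], [0, 0, 0, 0, 0, 0, 0]]},
)

```text
time: 11.3
tool_pos: [0.5769, -0.3997, 0.1068]
orientation: [-3.141, 0.001, 0.095]
force: [-0.3, 0.0, -2.4]
opening: 0.0195
finger_force: 59.8
```

In the tool's units: 0.008 m / 0.5 = 0.016, 0.006 m / 0.5 = 0.012.

Emit:
run_rows(
  steps={"moves":[[0, 0, 0.016, 0, 0, 0, 0], [0, 0, 0.012, 0, 0, 0, 0], [0, 0, 0.006, 0, 0, 0, 0], [0, 0, 0.002, 0, 0, 0, 0], [0, 0, 0, 0, 0, 0, 0], [0, 0, 0, 0, 0, 0, 0]]},
)

```text
time: 11.9
tool_pos: [0.5772, -0.4004, 0.0896]
orientation: [3.141, -0.0, 0.096]
force: [-1.0, -0.8, -2.6]
opening: 0.0194
finger_force: 60.0
```

Emit:
run_rows(
  steps={"moves":[[0, 0, 0.002, 0, 0, 0, 0], [0, 0, 0.002, 0, 0, 0, 0], [0, 0, 0.001, 0, 0, 0, 0], [0, 0, 0, 0, 0, 0, 0], [0, 0, 0, 0, 0, 0, 0]]},
)

```text
time: 12.4
tool_pos: [0.5772, -0.4004, 0.0877]
orientation: [3.141, -0.001, 0.096]
force: [-1.8, 1.8, 4.9]
opening: 0.0193
finger_force: 60.9
```

It is seated (upward force, original height). Opening slowly, then retreating.

Emit:
run_rows(
  steps={"moves":[[0, 0, 0, 0, 0, 0, 0.022], [0, 0, 0, 0, 0, 0, 0.028], [0, 0, 0, 0, 0, 0, 0.04], [0, 0, 0, 0, 0, 0, 0.06], [0, 0, 0, 0, 0, 0, 0.085], [0, 0, 0, 0, 0, 0, 0.085], [0, 0, 0, 0, 0, 0, 0.085], [0, 0, 0, 0, 0, 0, 0.085]]},
)

```text
time: 13.2
tool_pos: [0.577, -0.4003, 0.0868]
orientation: [3.142, -0.0, 0.096]
force: [-0.6, 0.4, 0.2]
opening: 0.0849
finger_force: 0.0
```

Emit:
run_rows(
  steps={"moves":[[0, 0, 0, 0, 0, 0, 0.085], [0, 0, -0.04, 0, 0, 0, 0.085], [0, 0, -0.06, 0, 0, 0, 0.085], [0, 0, -0.06, 0, 0, 0, 0.085], [0, 0, -0.06, 0, 0, 0, 0.085], [0, 0, -0.06, 0, 0, 0, 0.085], [0, 0, 0, 0, 0, 0, 0.085]]},
)

```text
time: 13.9
tool_pos: [0.5793, -0.4017, 0.2325]
orientation: [3.136, -0.007, 0.096]
force: [0.7, -0.2, 1.1]
opening: 0.0851
finger_force: 0.0
```

Emit:
run_rows(
  steps={"moves":[[-0.06, 0.06, 0, 0, 0, 0, 0.085], [-0.06, 0.06, 0, 0, 0, 0, 0.085], [-0.06, 0.06, 0, 0, 0, 0, 0.085], [-0.06, 0.06, 0, 0, 0, 0, 0.085], [-0.06, 0.06, 0, 0, 0, 0, 0.085], [-0.06, 0.06, 0, 0, 0, 0, 0.085], [0, 0, 0, 0, 0, 0, 0.085], [0, 0, 0, 0, 0, 0, 0.085]]},
)

```text
time: 14.7
tool_pos: [0.4132, -0.5976, 0.2258]
orientation: [-3.141, 0.001, 0.092]
force: [-0.3, 0.4, 0.4]
opening: 0.0851
finger_force: 0.0
```

Run:
```python
from rig import arm, imaging, sensors
import cv2,numpy as np
s=imaging.get_image("scene")["frame"];t=imaging.get_image("top")["frame"]
r=lambda x:cv2.resize(x,(400,300),interpolation=cv2.INTER_CUBIC)
cv2.imwrite("pics/end.png",np.vstack([np.hstack([r(s[150:285,180:340]),r(s[225:345,50:210])]),np.hstack([r(t[150:225,210:310]),r(t[165:240,330:430])])]))
```

```text
(no output)
```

View pics/end.png

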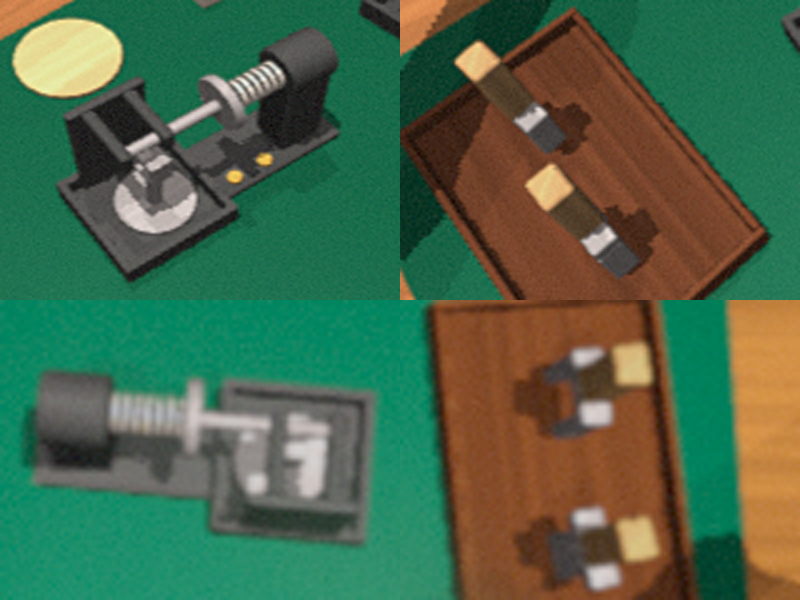

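The pin is home with its collar back in place (scene 220,100). The round foot lies in the trough under the pin, and the fork stands upright in its old spot (handle top at 632,362).

Run:
```python
from rig import arm, imaging, sensors
import pickle,numpy as np
n=imaging.get_image("scene")["frame"].astype(int);o=pickle.load(open("scene.pkl","rb"))["frame"].astype(int)
print("square bracket diff",np.abs(n-o)[75:180,320:415].mean(),"fork",np.abs(n-o)[285:340,95:150].mean())
print(arm.job_done())
```

```text
square bracket diff 4.208521303258145 fork 5.173774104683195
the job is handed in; nothing more can be done
None
```

The job is handed in at about 15 s: the fork pushed the collar back and the round foot dropped into its trough. The pin sprang home, the fork is back where it stood in the tray, and the robot never went near the square foot, which showed no visible change in the camera image.

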